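Set the creep speed and hold the lapping plate running

TASK

Make the lapping plate creep for inspection: swing the black-knobbed speed lever on the red control box round until it lines up with the green pointer on the dial, and let go of it. Then press the yellow hold-to-run pad on the grey post down to the middle of its travel (about 15 of its 30 mm) and finish while still holding it there; never push it through to the bottom, which trips the emergency stop, and leave the pointer and the other things on the table where they are.

Things in the scene. Friction and masses are not known exactly. Their poses are not given: they have to be found in the camera images.
- lever_pivot (a point): Point on the flat white dial top of the red control box (fixed to the table; 210 x 230 mm, top 70 mm above the table), on the vertical axis about which the speed lever and the green pointer turn. Its x and y axes are those of the box, z is up: seen from the pivot the dial lies towards the box's -x. The box reaches 140 mm from the pivot to -x, 70 mm to +x and 115 mm to either y side. The box may stand left or right of the robot's centre line, turned by up to 0.25 rad
- lever_knob (a point): Centre (half-way up) of the upright black cylindrical knob at the end of the steel speed lever: 26 mm in diameter, 45 mm high, standing from 86 to 131 mm above the table, this point 108.5 mm above the table and 85 mm from the pivot axis. The lever's flat steel arm under the knob lies 76 to 86 mm above the table. Its -x axis points outward along the lever
- speed_lever (a joint): Angle of the speed lever in rad, -1.2 to 1.2, about the vertical pivot. 0: the knob lies straight along the box's -x from the pivot; positive is counter-clockwise seen from above (knob at pivot + 85 mm * (-cos, -sin) in the box's axes). It turns stiffly (about 0.25 N m, 3 N at the knob) and stays where it is left. It starts at a negative angle
- pointer_mark (a point): Green flat pointer on the dial, about 38 x 20 mm with its point turned towards the pivot, lying on the dial just outside the knob's path; this point is 118 mm from the pivot axis, 73 mm above the table. Its -x axis points outward from the pivot. It is stiff and not to be moved. The lever is set when knob and pointer lie on one line from the pivot
- speed_pointer (a joint): Angle of the green pointer in rad, counted as for the speed lever with the same zero: the angle to which the lever must be set; it stays put
- run_post: Hold-to-run post, fixed to the table: grey housing 80 x 80 mm on a 120 x 120 mm steel foot, 80 mm high with its black collar, carrying the yellow pad on a spring-loaded upright stem. Origin at the centre of its underside on the table, z up. It stands on the other side from the control box
- pad_top (a point): Centre of the flat upper face of the yellow round pad, 64 mm in diameter, 14 mm thick; 130 mm above the table when released, 100 mm when pushed to the bottom. Moves straight down with the pad
- run_pad (a joint): How far the yellow pad is pressed down, in m: 0 released, 0.030 at the bottom (emergency stop trips), 0.015 is the middle, where it must be held (the middle of the 10 mm green band on its stem then meets the top of the black collar). The spring pushes back with about 4 N at first (5 N preload less the pad's weight), 10 N at the middle, 16 N at the bottom, and returns the pad when it is let go
- paste_jar: Bystander: small jar with blue cap, 40 mm in diameter, 45 mm high, between the box and the post; origin at its underside
- brush: Bystander: brush lying on the table near the centre line; origin at its underside
- seal_ring: Bystander: steel ring 90 mm in diameter, 16 mm high, at the front right; origin at its underside
- ceramic_disc: Bystander: white disc 70 mm in diameter, 10 mm thick, at the front left; origin at its underside
- wrench: Bystander: wrench lying at the right; origin at its underside
- rinse_bottle: Bystander: white bottle with red cap, 64 mm in diameter, 160 mm high, left; origin at its underside
- gauge_block: Bystander: brass cylinder 44 mm in diameter, 30 mm high, left; origin at its underside

How it is judged (in metres and radians):
On the way, in this order (a step that is already met when the one before it is completed fails the run):
1. the speed lever lines up with the green pointer (within 0.1 rad) while the yellow pad is not yet pressed (angle between the x axis of lever_knob and the x axis of pointer_mark, either way round below 0.1 rad and value of joint run_pad below 0.004 m), for 0.3 s.
2. the yellow pad is held at the middle of its travel (10 to 20 mm down) (value of joint run_pad between 0.01 and 0.02 m), for 0.3 s.
At the end, for the whole second after the job is handed in: The lever is within 0.1 rad of the green pointer and no longer touched, and the robot is still pressing the yellow pad (more than 3 N), holding it steadily between 10 and 20 mm down (all of step 2 and angle between the x axis of lever_knob and the x axis of pointer_mark, either way round below 0.1 rad and contact force between any of the fingers, the arm and run_post above 3 N and contact force between each of the fingers, the arm and speed_box below 0.5 N); the arm keeps its last pose, push and grip.
It fails at once if the green pointer is moved by more than 5 mm (distance of pointer_mark from where it was at the start of the episode above 0.005 m).
It fails at once if the yellow pad is pushed through to the bottom (more than 27 mm down) (value of joint run_pad above 0.027 m).
It fails at once if a bystander is moved by more than 30 mm (distance of any of paste_jar, brush, seal_ring, ceramic_disc, wrench, rinse_bottle, gauge_block from where it was at the start of the episode above 0.03 m).
It also fails if it takes over 51 s, if anything falls off the work surface, if the arm or the gripper's body presses on something with over 40 N, if the wrist force passes 120 N, or if a joint passes its speed limit or range.

ROBOT

A 6-joint arm with a two-finger parallel gripper is mounted at the origin on the work surface. World frame = base frame: x ahead of the robot, y to its left, z up, the work surface at z = 0. Lengths are in mm, angles in degrees, forces in N, time in s.
With the tool pointing down it reaches from about 225 to 875 mm from the base axis. Payload 3.4 kg.
Tool frame: the origin (TCP) lies on the mounting face of the last link; the fingertips stand 173 mm ahead of it and the grasp point (between the pads) lies 155 mm ahead of it (manip.grasp_offset is the distance from the TCP to the grasp point, in mm); z points along the fingers, y is the direction in which the jaws open and shut (so a half turn about z gives the same grasp; the last joint's range is limited). The gripper opens to 85 mm and grips with 20 to 120 N. Pads are 22 mm wide; open, the fingers measure 114 mm over their backs; the gripper's body (76 mm by 85 mm) begins 54 mm behind the grasp point. The pads swing forward as they close: fully open they stand 13 mm farther back than shut.
Start: joints at [-82.105, 15.808, 86.224, -0, 77.962, -6.933], TCP at [147.149, -555.87, 404.728] pointing down, gripper open.
Joint ranges: [-165.64, 165.64], [-43.16, 119.46], [12.63, 154.43], [-67.54, 247.53], [6.08, 155.33], [-154.97, 154.97]. Speed limits (degrees/s): [147.25, 147.25, 180, 180, 180, 180].

INTERFACE

Orientations are given as [roll, pitch, yaw] about the fixed x, y, z axes, in that order (R = Rz(yaw) Ry(pitch) Rx(roll)).
In Python, from cell import observe, cams, finish_job, manip gives the robot as it stands.
- The arm moves only by the tool arm_command, never from a script. Its argument "commands" is a list of rows, each an object with "translation": the shift along the tool's x, y, z in m, a list of three; "turn": the turn, a rotation vector about the tool's x, y, z in degrees, a list of three; "claw": the opening, from 0 (shut) to 1 (fully open). In form: [{"translation": [dx, dy, dz], "turn": [ax, ay, az], "claw": claw}, ...]. A call has 1 to 8 rows; each row shifts and turns the commanded pose from where the row before left it, along the tool's axes as they then stand; what a row does not reach is not made up. A row lasts 1/12 s, in which the tool goes at most 41.7 mm and 7.16 degrees, less where a joint would pass 70% of its speed; a pose out of reach is approached as far as the arm can. A call with a gripper value outside its range is refused whole. The fingers move at their own pace and stop on an object; the grip force is fixed at half the most. Time passes only in rows, so rows that do not move let the fingers close. It gives the time, the measured TCP pose, the force and the opening at its end, in the units of the state.
- observe(): the state, without advancing time (a new reading comes with each control period).
- cams.camera(name): name is "scene" or "top" or "wrist"; returns the picture (400x640x3 uint8, blue, green, red); there is no depth.
- cams.camera_model(name): a dict with "camera_matrix" (3x3 intrinsics, pixels), "R" (3x3) and "t" (3): a world point X has camera coordinates R X + t. Camera axes: x right, y down, z forward; pixel columns grow to the right and rows downward; lengths in mm; the calibration is good to about 2 mm. A picture is of the moment at which its call begins: read the wrist's pose just before it. camera_model takes no time and is no camera call; for the wrist camera it gives the pose at the moment of the call.
- finish_job(): hands the job in, once; it reports no verdict.
The state is a dict: "clock": time; "joints": joint angles; "dq": joint speeds; "joint_efforts": joint torques, N m; "ee_pos": TCP position; "ee_rot": TCP orientation; "contact_force": force on the tool from outside, world axes, zero at the start; "ft_torque": the same for the moment, N m; "opening": finger opening in mm.
Only numpy, scipy, OpenCV 4.12 (cv2) and the standard library are available. Lean on these libraries where they do the work, as an engineer would, in place of code of your own. Each camera call takes 0.05 s, during which the arm holds its last target.

## Working session

There is one attempt and no reset: what is moved stays moved. The work goes in short steps, Python scripts to look and compute and a tool call to move; the robot and the scene stay as the last step left them, time stands still between calls to the robot, and variables do not carry over. Pictures are saved under pics/ and viewed, and the job is handed in when it is done.

Besides the shell and the picture viewer there is one more tool, called after "Request:" as name(argument=value, ...), one argument or row to a line, values as JSON. arm_command: Moves the arm, as the interface text tells. Its arguments: {"type":"object","properties":{"commands":{"type":"array","items":{"type":"object","properties":{"translation":{"type":"array","items":{"type":"number"}},"turn":{"type":"array","items":{"type":"number"}},"claw":{"type":"number"}}}}},"required":["commands"]}

```bash
mkdir -p pics; ls; python3 - <<'E'
from cell import observe, cams, manip
import cv2
s=observe();print(s)
for n in ("scene","top","wrist"):
    cv2.imwrite(f"pics/{n}0.png",cams.camera(n))
    m=cams.camera_model(n);print(n,m)
E
```

```text
pics
{'clock': 0.0, 'joints': array([-8.21048122e+01,  1.58466790e+01,  8.62964058e+01,  1.27729740e-03,
        7.79641141e+01, -6.93257384e+00]), 'dq': array([ 0.10779422, -0.14290188, -0.01922911, -0.04851078, -0.04009774,
        0.09774873]), 'joint_efforts': array([-8.34748280e-04, -4.16774940e+01, -2.45802087e+01, -3.80504380e-04,
        1.11066023e-02, -7.91110324e-06]), 'ee_pos': array([ 147.1196691 , -555.62174675,  403.84057651]), 'ee_rot': array([-1.79893736e+02, -1.41786248e-02,  1.48274810e+01]), 'contact_force': array([-0.43317548, -0.59199781, -0.37125436]), 'ft_torque': array([-0.01892921, -0.02022721, -0.00404527]), 'opening': 85.50209057445963}
scene {'camera_matrix': array([[513.31147239,   0.        , 319.63625712],
       [  0.        , 513.31147239, 190.72123888],
       [  0.        ,   0.        ,   1.        ]]), 'R': array([[-0.56421269,  0.82543665, -0.01784295],
       [ 0.64889466,  0.42997099, -0.62774252],
       [-0.51048973, -0.36575849, -0.77821653]]), 't': array([ 231.98735506, -222.76450667, 1834.40064788])}
top {'camera_matrix': array([[414.22332672,   0.        , 310.1887159 ],
       [  0.        , 414.22332672, 199.27012475],
       [  0.        ,   0.        ,   1.        ]]), 'R': array([[-0.00678548, -0.99984854,  0.01602663],
       [-0.99364259,  0.00494054, -0.11247217],
       [ 0.11237596, -0.01668792, -0.99352562]]), 't': array([   9.66103077,  453.91557061, 1287.12494841])}
wrist {'camera_matrix': array([[359.09858367,   0.        , 322.2793726 ],
       [  0.        , 359.09858367, 202.88008072],
       [  0.        ,   0.        ,   1.        ]]), 'R': array([[ 0.25543906, -0.96681966, -0.003261  ],
       [-0.93195102, -0.2471215 ,  0.26532671],
       [-0.25732894, -0.06473572, -0.96415305]]), 't': array([-573.96587539,  -35.64911311,  380.42518471])}
```

View pics/top0.png

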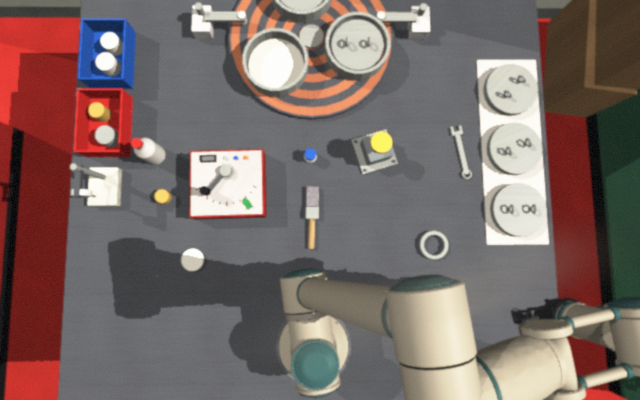

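View pics/scene0.png

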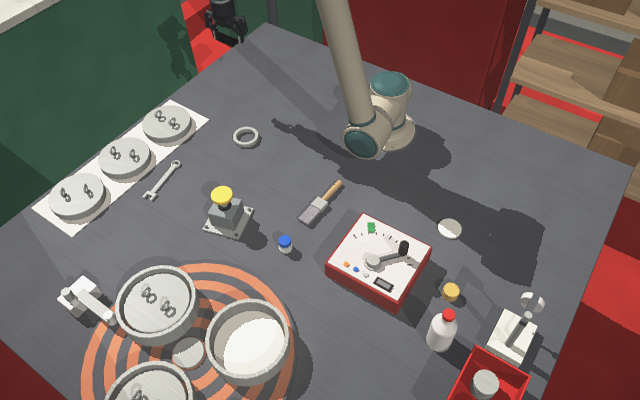

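View pics/wrist0.png

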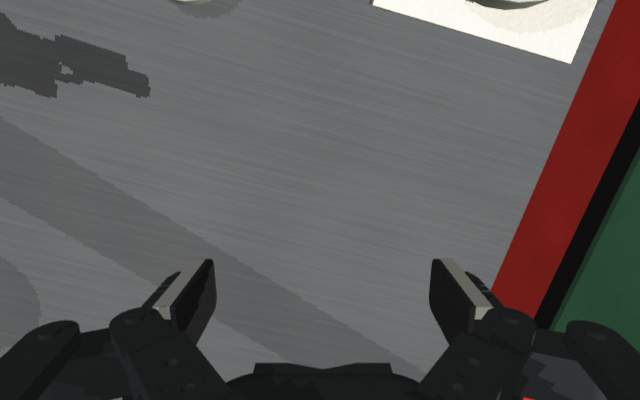

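The top view shows the box at about (228,183) and the post at about (378,148). I'll enlarge both.

```bash
python3 - <<'E'
import cv2,numpy as np
t=cv2.imread("pics/top0.png");s=cv2.imread("pics/scene0.png")
def crop(i,x,y,w,h,k,n): cv2.imwrite(n,cv2.resize(i[y:y+h,x:x+w],None,fx=k,fy=k,interpolation=cv2.INTER_CUBIC))
crop(t,180,140,100,85,7,"pics/c1.png")
crop(s,320,205,115,110,5,"pics/c2.png")
a=cv2.resize(t[120:180,345:405],None,fx=6,fy=6,interpolation=cv2.INTER_CUBIC)
b=cv2.resize(s[180:240,195:260],None,fx=6,fy=6,interpolation=cv2.INTER_CUBIC)
cv2.imwrite("pics/c3.png",np.hstack([a,b]))
E
```

```text
(no output)
```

View pics/c1.png

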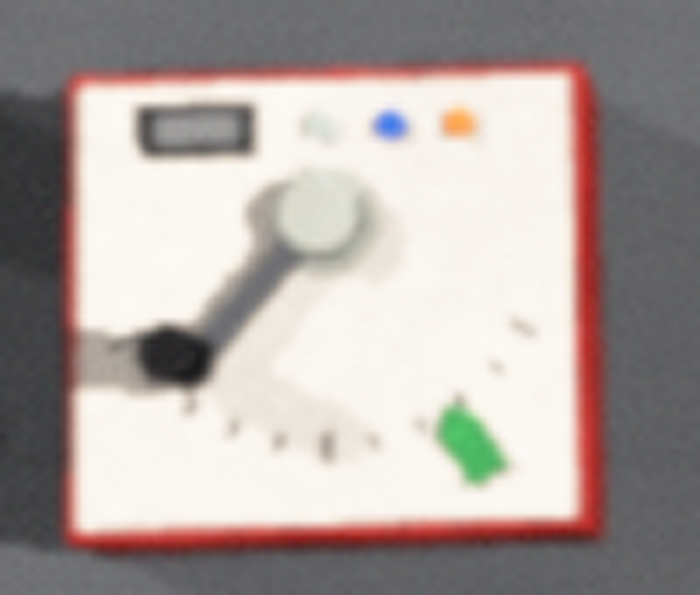

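View pics/c2.png

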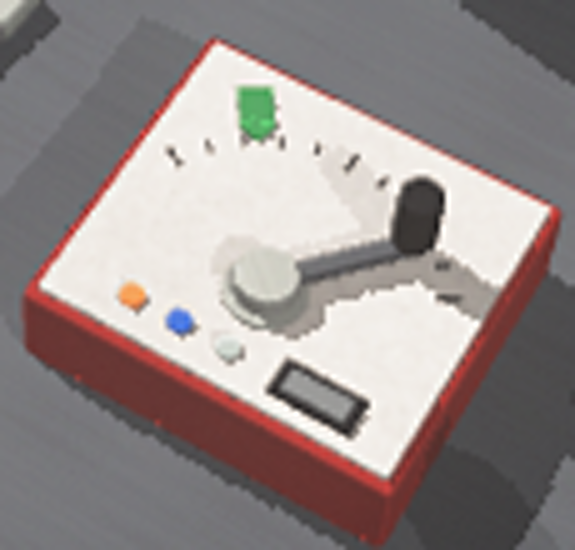

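View pics/c3.png

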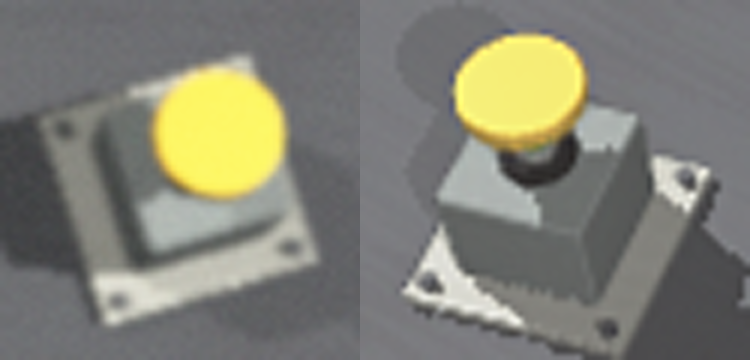

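```bash
cat > h.py <<'E'
import numpy as np
from cell import cams
def ray(n,u,v,z):
    m=cams.camera_model(n);K=np.array(m["camera_matrix"]);R=np.array(m["R"]);t=np.array(m["t"])
    d=R.T@np.linalg.inv(K)@[u,v,1];c=-R.T@t
    return c+d*(z-c[2])/d[2]
def proj(n,X):
    m=cams.camera_model(n);c=np.array(m["R"])@X+m["t"];p=np.array(m["camera_matrix"])@c
    return p[:2]/p[2]
E
python3 - <<'E'
from h import *
np.set_printoptions(precision=1,suppress=True)
T=lambda x,y,z:ray("top",180+x/7-.43,140+y/7-.43,z)
S=lambda x,y,z:ray("scene",320+x/5-.4,205+y/5-.4,z)
print("corners top",[T(*p,70)[:2] for p in [(73,77),(583,62),(585,525),(70,538)]])
print("corners sc",[S(*p,70)[:2] for p in [(390,483),(35,287),(215,38),(560,210)]])
print("pointer",T(471,443,73),S(257,110,73))
print("knob",T(165,350,131),S(422,190,131))
for z in (86,95,100,105): print("hub",z,T(320,212,z),S(265,275,z))
print("pad",ray("top",345+220/6-.4,120+132/6-.4,130),ray("scene",195+(521-360)/6-.4,180+90/6-.4,130))
print("foot",[ray("top",345+x/6-.4,120+y/6-.4,0)[:2] for x,y in [(40,120),(248,55),(317,260),(103,325)]])
E
```

```text
corners top [array([602.1, 377.8]), array([608.2, 153.3]), array([402.8, 151.2]), array([398.4, 373.9])]
corners sc [array([602.9, 378. ]), array([607.7, 159. ]), array([407.6, 152.8]), array([403.1, 375.7])]
pointer [438.6 200.6  73. ] [440.2 200.8  73. ]
knob [472.  319.9 131. ] [472.9 318.7 131. ]
hub 86 [538.3 265.2  86. ] [539.9 264.3  86. ]
hub 95 [536.6 263.5  95. ] [544.9 266.6  95. ]
hub 100 [535.7 262.6 100. ] [547.7 267.9 100. ]
hub 105 [534.7 261.6 105. ] [550.5 269.2 105. ]
pad [ 613.5 -203.6  130. ] [ 619.2 -200.4  130. ]
foot [array([ 653.7, -129.9]), array([ 690.1, -245.4]), array([ 575.2, -280. ]), array([ 539.7, -162.2])]
```

```bash
cat >> h.py <<'E'
from scipy.spatial.transform import Rotation as Ro
def pose(p,rpy): T=np.eye(4);T[:3,:3]=Ro.from_euler("xyz",rpy,degrees=True).as_matrix();T[:3,3]=p;return T
def app(T,p,r,n=1):
    M=np.eye(4);M[:3,:3]=Ro.from_rotvec(r,degrees=True).as_matrix();M[:3,3]=np.array(p)*1000
    for _ in range(n): T=T@M
    return T
def plan(T0,T1,n,ref=None):
    D=np.linalg.inv(T0)@T1; r=Ro.from_matrix(D[:3,:3]).as_rotvec(degrees=True)/n
    if ref is not None: r=np.array(ref)/n
    R=Ro.from_rotvec(r,degrees=True).as_matrix()
    A=sum(np.linalg.matrix_power(R,k) for k in range(n))
    p=np.linalg.solve(A,D[:3,3])/1000
    return np.round(p,4),np.round(r,2)
def show(T): return np.round(T[:3,3],1),np.round(Ro.from_matrix(T[:3,:3]).as_euler("xyz",degrees=True),2)
E
python3 - <<'E'
from h import *
T0=pose([147.149,-555.87,404.728],[180,0,14.83])
K=np.array([472.4,319.3]);P=np.array([539,265.3])
T1=pose([*K,404.7],[180,0,140.8])
p,r=plan(T0,T1,32);print(p,r)
T=app(T0,p,r,32);print(show(T))
for k in range(0,33,4):print(show(app(T0,p,r,k))[0])
E
```

```text
[0.0358 0.0039 0.    ] [-0.    0.   -3.94]
(array([471.4, 319.8, 404.7]), array([-180.  ,    0.  ,  140.91]))
[ 147.1 -555.9  404.7]
[ 286.2 -519.9  404.7]
[ 410.2 -447.4  404.7]
[ 509.9 -344.   404.7]
[ 577.8 -217.5  404.7]
[608.7 -77.2 404.7]
[600.4  66.2 404.7]
[553.4 201.9 404.7]
[471.4 319.8 404.7]
```

Request:
arm_command(
  commands=[
    {"translation": [0.0358, 0.0039, 0], "turn": [0, 0, -3.94], "claw": 1},
    {"translation": [0.0358, 0.0039, 0], "turn": [0, 0, -3.94], "claw": 1},
    {"translation": [0.0358, 0.0039, 0], "turn": [0, 0, -3.94], "claw": 1},
    {"translation": [0.0358, 0.0039, 0], "turn": [0, 0, -3.94], "claw": 1},
    {"translation": [0.0358, 0.0039, 0], "turn": [0, 0, -3.94], "claw": 1},
    {"translation": [0.0358, 0.0039, 0], "turn": [0, 0, -3.94], "claw": 1},
    {"translation": [0.0358, 0.0039, 0], "turn": [0, 0, -3.94], "claw": 1},
    {"translation": [0.0358, 0.0039, 0], "turn": [0, 0, -3.94], "claw": 1},
  ],
)

```text
clock: 0.82
ee_pos: [411.8, -446.6, 404.2]
ee_rot: [-180.0, -0.0, 46.5]
contact_force: [-0.5, -0.1, -0.2]
opening: 85.6
```

As planned; continuing.

Request:
arm_command(
  commands=[
    {"translation": [0.0358, 0.0039, 0], "turn": [0, 0, -3.94], "claw": 1},
    {"translation": [0.0358, 0.0039, 0], "turn": [0, 0, -3.94], "claw": 1},
    {"translation": [0.0358, 0.0039, 0], "turn": [0, 0, -3.94], "claw": 1},
    {"translation": [0.0358, 0.0039, 0], "turn": [0, 0, -3.94], "claw": 1},
    {"translation": [0.0358, 0.0039, 0], "turn": [0, 0, -3.94], "claw": 1},
    {"translation": [0.0358, 0.0039, 0], "turn": [0, 0, -3.94], "claw": 1},
    {"translation": [0.0358, 0.0039, 0], "turn": [0, 0, -3.94], "claw": 1},
    {"translation": [0.0358, 0.0039, 0], "turn": [0, 0, -3.94], "claw": 1},
  ],
)

```text
clock: 1.48
ee_pos: [578.7, -216.0, 404.2]
ee_rot: [-180.0, -0.0, 78.1]
contact_force: [0.6, -0.5, -0.9]
opening: 85.4
```

Request:
arm_command(
  commands=[
    {"translation": [0.0358, 0.0039, 0], "turn": [0, 0, -3.94], "claw": 1},
    {"translation": [0.0358, 0.0039, 0], "turn": [0, 0, -3.94], "claw": 1},
    {"translation": [0.0358, 0.0039, 0], "turn": [0, 0, -3.94], "claw": 1},
    {"translation": [0.0358, 0.0039, 0], "turn": [0, 0, -3.94], "claw": 1},
    {"translation": [0.0358, 0.0039, 0], "turn": [0, 0, -3.94], "claw": 1},
    {"translation": [0.0358, 0.0039, 0], "turn": [0, 0, -3.94], "claw": 1},
    {"translation": [0.0358, 0.0039, 0], "turn": [0, 0, -3.94], "claw": 1},
    {"translation": [0.0358, 0.0039, 0], "turn": [0, 0, -3.94], "claw": 1},
  ],
)

```text
clock: 2.15
ee_pos: [600.4, 67.9, 404.2]
ee_rot: [-180.0, -0.0, 109.6]
contact_force: [0.4, 0.6, 1.1]
opening: 85.1
```

Request:
arm_command(
  commands=[
    {"translation": [0.0358, 0.0039, 0], "turn": [0, 0, -3.94], "claw": 1},
    {"translation": [0.0358, 0.0039, 0], "turn": [0, 0, -3.94], "claw": 1},
    {"translation": [0.0358, 0.0039, 0], "turn": [0, 0, -3.94], "claw": 1},
    {"translation": [0.0358, 0.0039, 0], "turn": [0, 0, -3.94], "claw": 1},
    {"translation": [0.0358, 0.0039, 0], "turn": [0, 0, -3.94], "claw": 1},
    {"translation": [0.0358, 0.0039, 0], "turn": [0, 0, -3.94], "claw": 1},
    {"translation": [0.0358, 0.0039, 0], "turn": [0, 0, -3.94], "claw": 1},
    {"translation": [0.0358, 0.0039, 0], "turn": [0, 0, -3.94], "claw": 1},
  ],
)

```text
clock: 2.82
ee_pos: [470.4, 321.2, 404.2]
ee_rot: [-180.0, -0.0, 141.1]
contact_force: [0.4, 0.3, -0.6]
opening: 85.4
```

Request:
arm_command(
  commands=[
    {"translation": [0, 0, 0], "turn": [0, 0, 0], "claw": 1},
    {"translation": [0, 0, 0], "turn": [0, 0, 0], "claw": 1},
    {"translation": [0, 0, 0], "turn": [0, 0, 0], "claw": 1},
  ],
)

```text
clock: 3.07
ee_pos: [471.5, 319.7, 404.5]
ee_rot: [-180.0, 0.0, 140.9]
contact_force: [-0.2, -1.0, 0.1]
opening: 85.3
```

```bash
python3 - <<'E'
from h import *
from cell import observe
import cv2
s=observe();print(s["ee_pos"],s["ee_rot"],s["joints"])
i=cams.camera("wrist");m=cams.camera_model("wrist");print(m)
cv2.imwrite("pics/w1.png",i)
print(proj("wrist",[472.4,319.3,131]),proj("wrist",[439.4,200.7,73]),proj("wrist",[539,265.3,90]))
E
```

```text
[471.47245974 319.70461565 404.49645404] [-1.79974760e+02  4.89713115e-02  1.40923959e+02] [ 2.71619863e+01  1.53564078e+01  8.69006030e+01 -5.62719959e-02
  7.77463628e+01 -2.37500169e+01]
{'camera_matrix': array([[359.09858367,   0.        , 322.2793726 ],
       [  0.        , 359.09858367, 202.88008072],
       [  0.        ,   0.        ,   1.        ]]), 'R': array([[ 0.63160821,  0.77528564,  0.00179858],
       [ 0.74686   , -0.60906963,  0.26689759],
       [ 0.20801733, -0.16723143, -0.96372322]]), 't': array([-544.91825461, -192.58639252,  334.5235551 ])}
[324.03522298 203.89848085] [197.76072581 239.48805582] [323.83133693 285.28019303]
```

View pics/w1.png

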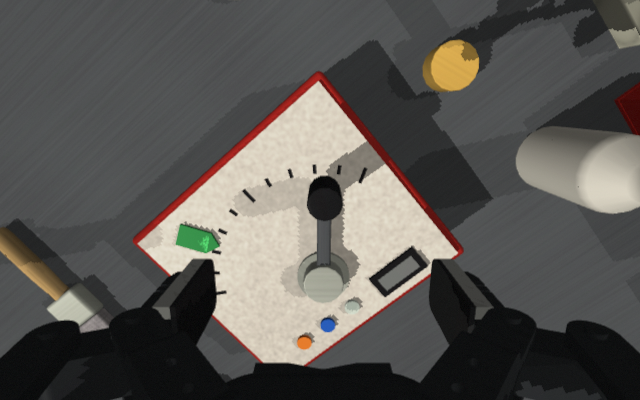

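Wrist picture: knob top about (326,202), pointer about (197,239), hub about (323,283). These are within a few pixels of the projections, so I'll go down and grip.

Request:
arm_command(
  commands=[
    {"translation": [0, 0, 0.032], "turn": [0, 0, 0], "claw": 1},
    {"translation": [0, 0, 0.032], "turn": [0, 0, 0], "claw": 1},
    {"translation": [0, 0, 0.032], "turn": [0, 0, 0], "claw": 1},
    {"translation": [0, 0, 0.03], "turn": [0, 0, 0], "claw": 1},
    {"translation": [0, 0, 0.0147], "turn": [0, 0, 0], "claw": 1},
    {"translation": [0, 0, 0], "turn": [0, 0, 0], "claw": 1},
    {"translation": [0, 0, 0], "turn": [0, 0, 0], "claw": 0.3},
    {"translation": [0, 0, 0], "turn": [0, 0, 0], "claw": 0.2},
  ],
)

```text
clock: 3.78
ee_pos: [472.7, 319.4, 265.1]
ee_rot: [179.9, 0.1, 140.8]
contact_force: [0.4, -1.2, 0.9]
opening: 63.8
```

Request:
arm_command(
  commands=[
    {"translation": [0, 0, 0], "turn": [0, 0, 0], "claw": 0.2},
    {"translation": [0, 0, 0], "turn": [0, 0, 0], "claw": 0.2},
    {"translation": [0, 0, 0], "turn": [0, 0, 0], "claw": 0.2},
    {"translation": [0, 0, 0], "turn": [0, 0, 0], "claw": 0.2},
  ],
)

```text
clock: 4.12
ee_pos: [471.8, 319.9, 265.4]
ee_rot: [179.9, 0.1, 140.9]
contact_force: [-0.2, -0.3, 4.7]
opening: 24.7
```

```bash
python3 - <<'E'
from h import *
P=np.array([539,265.3]);a=0.573
T0=pose([471.4,319.8,264],[180,0,140.9])
T1=pose([*(P-85.5*np.array([np.cos(a),np.sin(a)])),264],[180,0,180+np.degrees(a)])
p,r=plan(T0,T1,16,[0,0,-(180+np.degrees(a)-140.9)]);print(p,r,show(T1))
for k in range(0,17,4):
    q=app(T0,p,r,k)[:2,3];print(q,np.linalg.norm(q-P))
E
```

```text
[-0.0003 -0.0067  0.    ] [ 0.   0.  -4.5] (array([467.2, 218.9, 264. ]), array([-180.  ,    0.  , -147.17]))
[471.4 319.8] 86.83323096603053
[458.12467256 296.60704815] 86.72341005951365
[452.66610216 270.44693837] 86.48718338770692
[455.55861171 243.88040448] 86.14676053858226
[466.51906222 219.50796392] 85.73445578806638
```

Request:
arm_command(
  commands=[
    {"translation": [-0.0003, -0.0067, 0], "turn": [0, 0, -4.5], "claw": 0.2},
    {"translation": [-0.0003, -0.0067, 0], "turn": [0, 0, -4.5], "claw": 0.2},
    {"translation": [-0.0003, -0.0067, 0], "turn": [0, 0, -4.5], "claw": 0.2},
    {"translation": [-0.0003, -0.0067, 0], "turn": [0, 0, -4.5], "claw": 0.2},
    {"translation": [-0.0003, -0.0067, 0], "turn": [0, 0, -4.5], "claw": 0.2},
    {"translation": [-0.0003, -0.0067, 0], "turn": [0, 0, -4.5], "claw": 0.2},
    {"translation": [-0.0003, -0.0067, 0], "turn": [0, 0, -4.5], "claw": 0.2},
    {"translation": [-0.0003, -0.0067, 0], "turn": [0, 0, -4.5], "claw": 0.2},
  ],
)

```text
clock: 4.78
ee_pos: [452.6, 270.7, 265.4]
ee_rot: [179.9, 0.1, 177.1]
contact_force: [-1.1, 0.7, 5.8]
opening: 24.3
```

Request:
arm_command(
  commands=[
    {"translation": [-0.0003, -0.0067, 0], "turn": [0, 0, -4.5], "claw": 0.2},
    {"translation": [-0.0003, -0.0067, 0], "turn": [0, 0, -4.5], "claw": 0.2},
    {"translation": [-0.0003, -0.0067, 0], "turn": [0, 0, -4.5], "claw": 0.2},
    {"translation": [-0.0003, -0.0067, 0], "turn": [0, 0, -4.5], "claw": 0.2},
    {"translation": [-0.0003, -0.0067, 0], "turn": [0, 0, -4.5], "claw": 0.2},
    {"translation": [-0.0003, -0.0067, 0], "turn": [0, 0, -4.5], "claw": 0.2},
    {"translation": [-0.0003, -0.0067, 0], "turn": [0, 0, -4.5], "claw": 0.2},
    {"translation": [-0.0003, -0.0067, 0], "turn": [0, 0, -4.5], "claw": 0.2},
  ],
)

```text
clock: 5.45
ee_pos: [466.1, 219.4, 265.4]
ee_rot: [180.0, 0.0, -146.9]
contact_force: [-2.4, 0.3, 7.4]
opening: 25.0
```

Request:
arm_command(
  commands=[
    {"translation": [0, 0, 0], "turn": [0, 0, 0], "claw": 0.2},
    {"translation": [0, 0, 0], "turn": [0, 0, 0], "claw": 0.2},
    {"translation": [0, 0, 0], "turn": [0, 0, 0], "claw": 0.2},
  ],
)

```text
clock: 5.7
ee_pos: [466.4, 219.1, 265.4]
ee_rot: [-179.9, 0.0, -147.1]
contact_force: [-1.4, -2.5, 8.0]
opening: 24.8
```

Request:
arm_command(
  commands=[
    {"translation": [0, 0, 0], "turn": [0, 0, 0], "claw": 1},
    {"translation": [0, 0, 0], "turn": [0, 0, 0], "claw": 1},
    {"translation": [0, 0, 0], "turn": [0, 0, 0], "claw": 1},
    {"translation": [0, 0, 0], "turn": [0, 0, 0], "claw": 1},
    {"translation": [0, 0, -0.02], "turn": [0, 0, 0], "claw": 1},
    {"translation": [0, 0, -0.04], "turn": [0, 0, 0], "claw": 1},
    {"translation": [0, 0, -0.04], "turn": [0, 0, 0], "claw": 1},
    {"translation": [0, 0, -0.04], "turn": [0, 0, 0], "claw": 1},
  ],
)

```text
clock: 6.37
ee_pos: [466.2, 219.5, 405.0]
ee_rot: [180.0, -0.1, -147.1]
contact_force: [0.3, 0.4, -0.1]
opening: 85.5
```

```bash
python3 - <<'E'
from h import *
import cv2
i=cams.camera("wrist");m=cams.camera_model("wrist")
cv2.imwrite("pics/w2.png",i)
s=cams.camera("scene");t=cams.camera("top")
cv2.imwrite("pics/s2.png",cv2.resize(s[195:315,310:440],None,fx=5,fy=5,interpolation=cv2.INTER_CUBIC))
cv2.imwrite("pics/t2.png",t)
a=0.573;print(proj("wrist",[539-85*np.cos(a),265.3-85*np.sin(a),131]),proj("wrist",[439.4,200.7,73]),proj("wrist",[539,265.3,90]))
E
```

```text
[321.8203929  199.80733681] [321.65357169 142.70221618] [321.85487143 279.76895014]
```

View pics/w2.png

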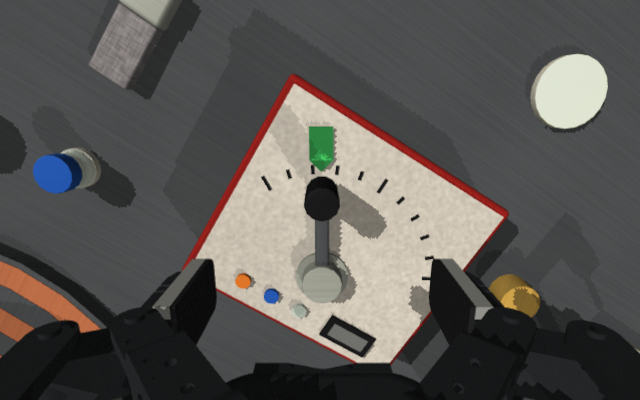

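View pics/s2.png

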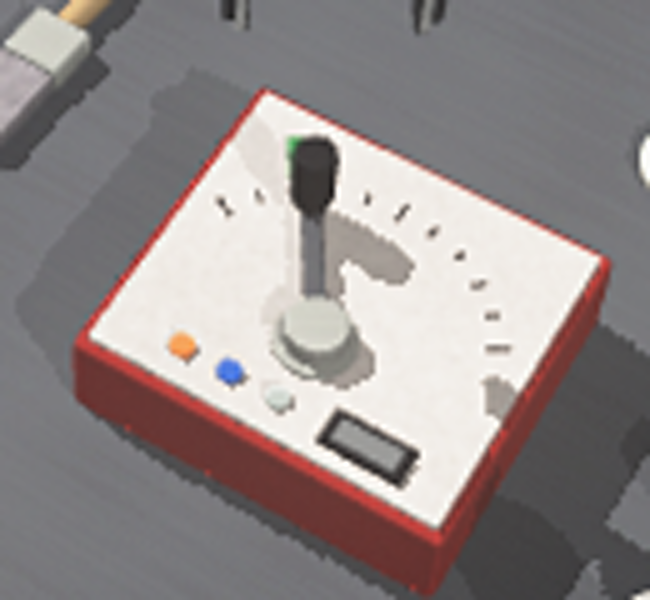

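Knob, lever arm and green pointer all fall on column 321 of the wrist picture, so the lever is lined up. Next the pad.

```bash
python3 - <<'E'
from h import *
T0=pose([466.4,219.4,404],[180,0,212.9])
p,r=plan(T0,pose([615,-203,404],[180,0,170]),16);print(p,r)
for k in (4,8,12,16):print(show(app(T0,p,r,k)))
E
```

```text
[-0.0033 -0.0285 -0.    ] [-0.   -0.    2.68]
(array([532.9, 126.1, 404. ]), array([-180.  ,    0.  , -157.82]))
(array([580.9,  22. , 404. ]), array([-180.  ,    0.  , -168.54]))
(array([608.7, -89.2, 404. ]), array([-180.  ,    0.  , -179.26]))
(array([ 615.4, -203.6,  404. ]), array([180.  ,   0.  , 170.02]))
```

Request:
arm_command(
  commands=[
    {"translation": [-0.0033, -0.0285, 0], "turn": [0, 0, 2.68], "claw": 0},
    {"translation": [-0.0033, -0.0285, 0], "turn": [0, 0, 2.68], "claw": 0},
    {"translation": [-0.0033, -0.0285, 0], "turn": [0, 0, 2.68], "claw": 0},
    {"translation": [-0.0033, -0.0285, 0], "turn": [0, 0, 2.68], "claw": 0},
    {"translation": [-0.0033, -0.0285, 0], "turn": [0, 0, 2.68], "claw": 0},
    {"translation": [-0.0033, -0.0285, 0], "turn": [0, 0, 2.68], "claw": 0},
    {"translation": [-0.0033, -0.0285, 0], "turn": [0, 0, 2.68], "claw": 0},
    {"translation": [-0.0033, -0.0285, 0], "turn": [0, 0, 2.68], "claw": 0},
  ],
)

```text
clock: 7.18
ee_pos: [581.4, 20.9, 401.7]
ee_rot: [179.9, -0.2, -168.7]
contact_force: [0.3, 0.7, 0.6]
opening: -0.1
```

Request:
arm_command(
  commands=[
    {"translation": [-0.0033, -0.0285, 0], "turn": [0, 0, 2.68], "claw": 0},
    {"translation": [-0.0033, -0.0285, 0], "turn": [0, 0, 2.68], "claw": 0},
    {"translation": [-0.0033, -0.0285, 0], "turn": [0, 0, 2.68], "claw": 0},
    {"translation": [-0.0033, -0.0285, 0], "turn": [0, 0, 2.68], "claw": 0},
    {"translation": [-0.0033, -0.0285, 0], "turn": [0, 0, 2.68], "claw": 0},
    {"translation": [-0.0033, -0.0285, 0], "turn": [0, 0, 2.68], "claw": 0},
    {"translation": [-0.0033, -0.0285, 0], "turn": [0, 0, 2.68], "claw": 0},
    {"translation": [-0.0033, -0.0285, 0], "turn": [0, 0, 2.68], "claw": 0},
  ],
)

```text
clock: 7.85
ee_pos: [615.5, -204.8, 401.5]
ee_rot: [179.9, -0.2, 169.9]
contact_force: [-0.0, 0.1, -0.5]
opening: -0.1
```

Request:
arm_command(
  commands=[
    {"translation": [0, 0, 0.03], "turn": [0, 0, 0], "claw": 0},
    {"translation": [0, 0, 0.03], "turn": [0, 0, 0], "claw": 0},
    {"translation": [0, 0, 0], "turn": [0, 0, 0], "claw": 0},
    {"translation": [0, 0, 0], "turn": [0, 0, 0], "claw": 0},
  ],
)

```text
clock: 8.18
ee_pos: [614.8, -203.2, 340.8]
ee_rot: [179.9, -0.4, 170.0]
contact_force: [0.3, 0.4, 1.0]
opening: -0.0
```

```bash
python3 - <<'E'
from h import *
from cell import observe
import cv2
s=observe();print(s["ee_pos"],s["contact_force"],s["opening"])
cv2.imwrite("pics/w3.png",cams.camera("wrist"))
m=cams.camera_model("wrist");print(proj("wrist",[615,-203,130]))
i=cams.camera("scene")
cv2.imwrite("pics/s3.png",cv2.resize(i[120:260,160:300],None,fx=4,fy=4,interpolation=cv2.INTER_CUBIC))
E
```

```text
[ 614.76291554 -203.24317837  340.75808167] [0.28414719 0.35067786 0.96535363] -0.006564915568337328
[323.39340161 233.97117511]
```

View pics/w3.png

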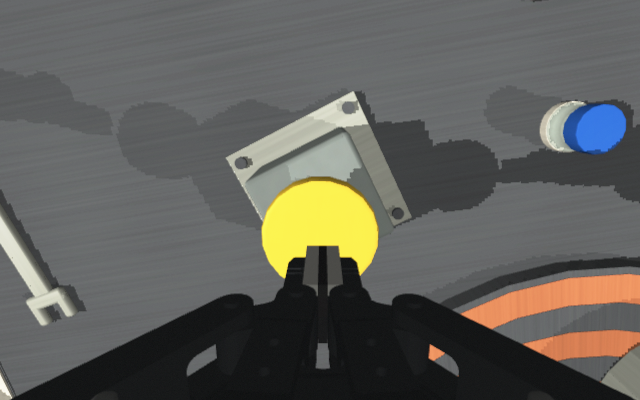

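View pics/s3.png

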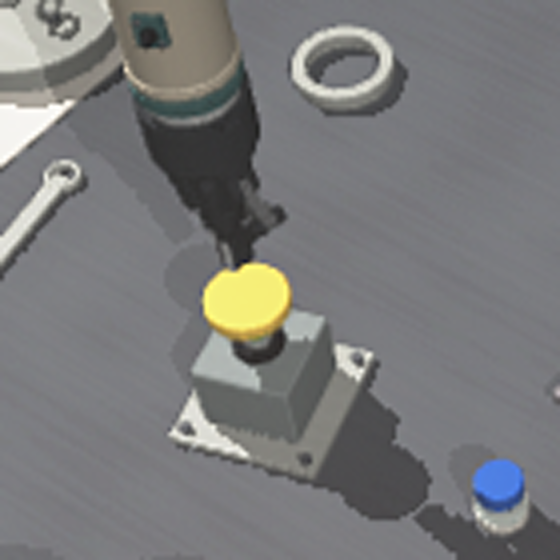

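The pad centre is at about (320,234), against a projection of (323,234), so the tool is centred. Lowering close, then small steps.

Request:
arm_command(
  commands=[
    {"translation": [0, 0, 0.017], "turn": [0, 0, 0], "claw": 0},
    {"translation": [0, 0, 0.015], "turn": [0, 0, 0], "claw": 0},
    {"translation": [0, 0, 0], "turn": [0, 0, 0], "claw": 0},
    {"translation": [0, 0, 0], "turn": [0, 0, 0], "claw": 0},
  ],
)

```text
clock: 8.62
ee_pos: [615.9, -203.1, 313.1]
ee_rot: [-180.0, 0.1, 170.1]
contact_force: [1.5, 0.1, 0.7]
opening: -0.1
```

Request:
arm_command(
  commands=[
    {"translation": [0, 0, 0.003], "turn": [0, 0, 0], "claw": 0},
    {"translation": [0, 0, 0.003], "turn": [0, 0, 0], "claw": 0},
    {"translation": [0, 0, 0], "turn": [0, 0, 0], "claw": 0},
    {"translation": [0, 0, 0], "turn": [0, 0, 0], "claw": 0},
  ],
)

```text
clock: 8.95
ee_pos: [615.7, -203.5, 306.5]
ee_rot: [-180.0, 0.0, 170.0]
contact_force: [0.4, -0.8, 0.9]
opening: 0.2
```

Request:
arm_command(
  commands=[
    {"translation": [0, 0, 0.003], "turn": [0, 0, 0], "claw": 0},
    {"translation": [0, 0, 0], "turn": [0, 0, 0], "claw": 0},
    {"translation": [0, 0, 0], "turn": [0, 0, 0], "claw": 0},
  ],
)

```text
clock: 9.2
ee_pos: [615.8, -203.6, 303.5]
ee_rot: [-180.0, 0.1, 170.0]
contact_force: [0.3, 0.4, 2.0]
opening: -0.3
```

Request:
arm_command(
  commands=[
    {"translation": [0, 0, 0.002], "turn": [0, 0, 0], "claw": 0},
    {"translation": [0, 0, 0.002], "turn": [0, 0, 0], "claw": 0},
    {"translation": [0, 0, 0], "turn": [0, 0, 0], "claw": 0},
    {"translation": [0, 0, 0], "turn": [0, 0, 0], "claw": 0},
  ],
)

```text
clock: 9.53
ee_pos: [615.8, -203.6, 299.6]
ee_rot: [-180.0, 0.1, 170.0]
contact_force: [-0.1, 0.4, 4.5]
opening: -0.0
```

Request:
arm_command(
  commands=[
    {"translation": [0, 0, 0.002], "turn": [0, 0, 0], "claw": 0},
    {"translation": [0, 0, 0.002], "turn": [0, 0, 0], "claw": 0},
    {"translation": [0, 0, 0.002], "turn": [0, 0, 0], "claw": 0},
    {"translation": [0, 0, 0.002], "turn": [0, 0, 0], "claw": 0},
    {"translation": [0, 0, 0], "turn": [0, 0, 0], "claw": 0},
    {"translation": [0, 0, 0], "turn": [0, 0, 0], "claw": 0},
  ],
)

```text
clock: 10.03
ee_pos: [615.8, -203.6, 292.3]
ee_rot: [-180.0, 0.1, 170.0]
contact_force: [-0.1, 0.3, 9.0]
opening: 0.3
```

```bash
python3 - <<'E'
from h import *
from cell import observe
import cv2
s=observe();print(s["ee_pos"],s["contact_force"],s["opening"])
i=cams.camera("scene")
s=observe();print(s["ee_pos"],s["contact_force"],s["opening"])
cv2.imwrite("pics/s4.png",cv2.resize(i[170:245,190:260],None,fx=8,fy=8,interpolation=cv2.INTER_CUBIC))
E
```

```text
[ 615.78641213 -203.56505243  292.25020841] [-0.05995596  0.26509598  8.97392693] 0.27025737120710647
[ 615.7650317  -203.58034397  292.32520161] [-0.42613454 -0.25297445  9.01407398] -0.40955717270779385
```

View pics/s4.png

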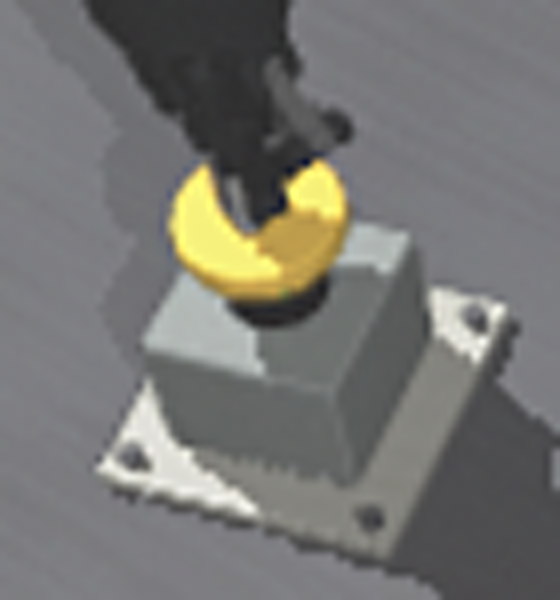

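Request:
arm_command(
  commands=[
    {"translation": [0, 0, 0.002], "turn": [0, 0, 0], "claw": 0},
    {"translation": [0, 0, 0.0015], "turn": [0, 0, 0], "claw": 0},
    {"translation": [0, 0, 0], "turn": [0, 0, 0], "claw": 0},
    {"translation": [0, 0, 0], "turn": [0, 0, 0], "claw": 0},
    {"translation": [0, 0, 0], "turn": [0, 0, 0], "claw": 0},
    {"translation": [0, 0, 0], "turn": [0, 0, 0], "claw": 0},
  ],
)

```text
clock: 10.58
ee_pos: [615.7, -203.6, 289.2]
ee_rot: [-180.0, 0.1, 170.0]
contact_force: [-1.5, 0.5, 9.4]
opening: -0.6
```

```bash
python3 - <<'E'
from h import *
from cell import observe
import cv2
i=cams.camera("scene");F=[]
cv2.imwrite("pics/s5full.png",i)
w=cams.camera("wrist");cv2.imwrite("pics/w5.png",w)
s=observe();print(s["ee_pos"],s["contact_force"],s["opening"])
j=cv2.imread("pics/scene0.png")
k=lambda q:cv2.resize(q[175:235,195:255],None,fx=6,fy=6,interpolation=cv2.INTER_CUBIC)
cv2.imwrite("pics/s5.png",np.hstack([k(j),k(i)]))
# yellow lower edge per column
for q in (j,i):
    h=cv2.cvtColor(q,cv2.COLOR_BGR2HSV);m=cv2.inRange(h,(20,140,60),(38,255,255))[170:240,195:255]
    ys,xs=np.nonzero(m);print(xs.min()+195,xs.max()+195,ys.min()+170,ys.max()+170,[int(ys[xs==c].max()+170) for c in range(16,36)])
for d in (0,10,15,20): print(d,proj("scene",[615,-203,116-d]))
E
```

```text
[ 615.71828443 -203.6066075   289.21235814] [-0.76819241  1.21251414 10.89396414] -0.07502352879677139
211 232 190 204 [197, 200, 201, 201, 202, 203, 203, 204, 204, 204, 204, 204, 204, 203, 203, 202, 202, 201, 201, 199]Traceback (most recent call last):
  File "<stdin>", line 14, in <module>
    return umr_maximum(a, axis, None, out, keepdims, initial, where)
ValueError: zero-size array to reduction operation maximum which has no identity
```

View pics/s5.png

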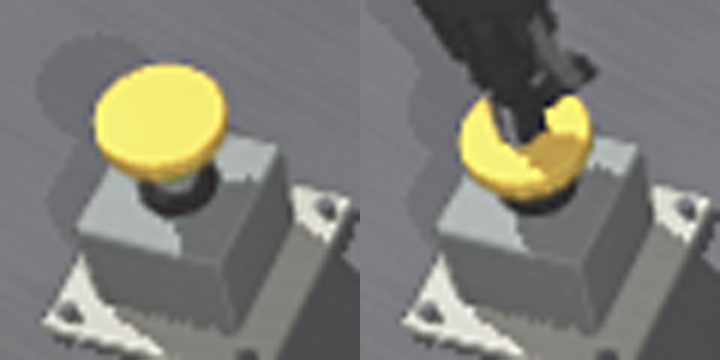

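View pics/w5.png

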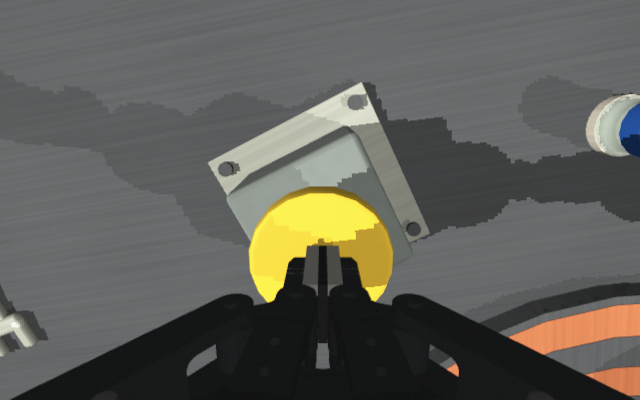

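```bash
python3 - <<'E'
from h import *
from cell import observe,finish_job
import cv2
p0=proj("scene",[615,-203,130])
for d in (10,13,15,17,20): print(d,proj("scene",[615,-203,130-d])-p0)
a=cv2.imread("pics/scene0.png");b=cv2.imread("pics/s5full.png")
# lower front rim of pad: subpixel vertical match
L=cv2.INTER_CUBIC
A=cv2.resize(a,None,fx=8,fy=8,interpolation=L);B=cv2.resize(b,None,fx=8,fy=8,interpolation=L)
t=A[8*199:8*205,8*213:8*231]
r=cv2.matchTemplate(B[8*196:8*213,8*210:8*234],t,cv2.TM_CCOEFF_NORMED);_,v,_,l=cv2.minMaxLoc(r)
print("shift px",l[0]/8-3,l[1]/8-3,v)
cv2.imwrite("pics/s6.png",cv2.resize(b[205:315,320:435],None,fx=5,fy=5,interpolation=L))
f=[]
for _ in range(4): cams.camera("scene");s=observe();f.append(s["contact_force"][2])
print(f,s["ee_pos"],s["clock"])
E
```

```text
10 [0.56854442 2.13309469]
13 [0.73796016 2.76871754]
15 [0.85061202 3.19137068]
17 [0.96303115 3.61315065]
20 [1.13122505 4.24418931]
shift px 0.625 3.125 0.9074864983558655
[np.float64(9.431787274669151), np.float64(9.740755089059721), np.float64(9.246082703253483), np.float64(9.012087838873684)] [ 615.73573094 -203.58292494  289.21452928] 10.8833
```

View pics/s6.png

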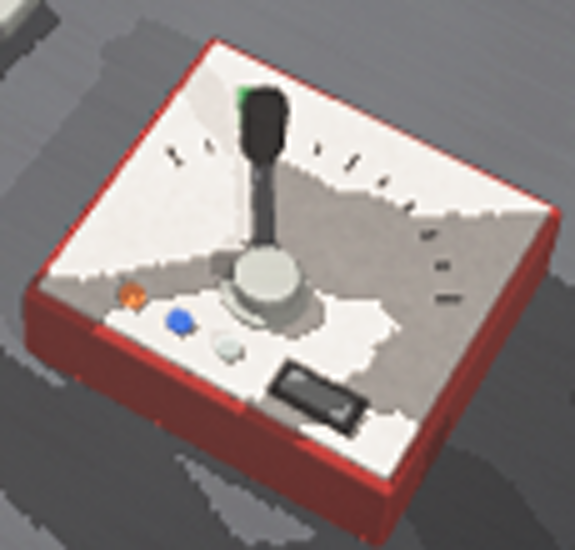

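The pad has moved 3.1 px, which is about 14.7 mm. TCP height gives 13.8 mm and the force of about 9.5 N gives about 14 mm. The lever still covers the pointer line as it was left. Handing in.

```bash
python3 -c "
from cell import finish_job
print(finish_job())"
```

```text
the job is handed in; nothing more can be done
None
```

I set the lever to the green pointer and let go of it. I then pressed the yellow pad to about mid-travel with the closed fingertips and handed the job in still holding it, at about 11 s of the 51 s allowed. The hand-in gives no verdict, so these are only my own checks.

- **Lever:** I swung it about 72° by its knob. After I let go, the wrist picture showed knob, lever arm and pointer tip on one column (about 321 px). The last scene picture showed the lever unmoved.
- **Pad:** three estimates of how far it is down agree to about 1 mm, all inside 10–20 mm:
  - image shift: about 14.7 mm
  - tool height: about 13.8 mm
  - spring force: about 14 mm
- **Pressing force:** it read a steady 9.0–9.7 N over the last readings. A single reading just before that was 10.9 N.
- **Not checked:** I did not see the green band meet the collar, because the pad hides it from the scene camera. I also did not measure the bystanders again, but there were no unexpected contact forces on the way.

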